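Tap a bridged parts container clear

ROBOT

A 7-joint arm with a two-finger parallel gripper is mounted at the origin on a cart in front of the work surface, level with it; the furniture and walls round the work are solid. World frame = base frame: x ahead of the robot, y to its left, z up, the work surface at z = 0. Lengths are in m, angles in rad, forces in N, time in s.
With the tool pointing down it reaches from about 0.35 to 0.9 m from the base axis. Payload 8.1 kg.
Tool frame: the origin (TCP) lies on the centre line of the jaws, within the pads' length; the fingertips stand arm.tips_ahead ahead of it and the grasp point (between the pads) lies 8 mm behind it (arm.tips_ahead is the distance from the TCP to the fingertips, in m); z points along the fingers, y is the direction in which the jaws open and shut (so a half turn about z gives the same grasp; the last joint's range is limited). The gripper opens to 92 mm and grips with 3 to 60 N. Pads are 19 mm wide; open, the fingers measure 130 mm over their backs; the gripper's body (75 mm by 190 mm) begins 47 mm behind the grasp point.
Start: joints at [1.152, 0.434, 0.025, 1.573, -0.012, 1.134, -0.075], TCP at [0.194, -0.594, 0.238] pointing down, gripper open.
Joint ranges: [-2.62, 2.62], [-0.44, 2.09], [-1.27, 1.32], [0.08, 2.57], [-1.32, 4.46], [0.12, 2], [-2.74, 2.74]. Speed limits (rad/s): [2.22, 2.22, 3.01, 3.01, 3.14, 3.14, 3.14].

INTERFACE

Orientations are given as a rotation vector (axis times angle).
In Python, from cell import arm gives the robot as it stands. The module is installed in compiled form; this text tells all that it offers.
- The arm moves only by the tool jog_arm, never from a script. Its argument "moves" is a list of rows, each an object with "twist": the turn, a rotation vector about the tool's x, y, z in units of 10 degrees (1.0 is 10 degrees), a list of three; "xyz": the shift along the tool's x, y, z in units of 60 mm (1.0 is 60 mm), a list of three; "grip": the closure, from -1 (fully open) to 1 (shut). A call has 1 to 5 rows; each row is the pose to reach, as a shift and turn from the pose commanded when the call began, along the tool's axes at that moment; what a row does not reach only later rows make up. A row lasts 1/8 s, in which the tool goes at most 62.5 mm and 10.7 degrees, less where a joint would pass 70% of its speed; a pose out of reach is approached as far as the arm can. A call with a gripper value outside its range is refused whole. The fingers move at their own pace and stop on an object; "force" is the grip in N (left out, the last holds). Time passes only in rows, so rows that repeat a pose let the fingers close. It gives the time, the measured TCP pose, the force and the opening at its end, in the units of the state.
- arm.observe(): the state, without advancing time (a new reading comes with each control period).
- arm.get_image(name): name is "scene" or "top"; returns the picture (420x560x3 uint8, blue, green, red); there is no depth.
- arm.camera_params(name): a dict with "mtx" (3x3 intrinsics, pixels), "T" (4x4, takes a point from camera to world coordinates). Camera axes: x right, y down, z forward; pixel columns grow to the right and rows downward; lengths in m; the calibration is good to about 2 mm. A picture is of the moment at which its call begins. camera_params takes no time and is no camera call.
- arm.sign_off(): hands the job in, once; it reports no verdict.
The state is a dict: "clock": time; "joints": joint angles; "dq": joint speeds; "joint_efforts": joint torques, N m; "position": TCP position; "ee_rot": TCP orientation; "force": force on the tool from outside, world axes, zero at the start; "ft_torque": the same for the moment, N m; "width": opening from 0.0 (shut) to 1.0 (fully open).
Only numpy, scipy, OpenCV 4.12 (cv2) and the standard library are available. Lean on these libraries where they do the work, as an engineer would, in place of code of your own. Each camera call takes 0.05 s, during which the arm holds its last target. There are 200 camera calls.

TASK

Two steel pins have jammed across the narrow neck of the tilted clear container. Push the grey catch tray under the container's mouth, then tap the side of the container with light, brisk knocks until both pins have dropped into the tray. Do not touch the pins, strike or press the container hard, or disturb the other things on the table; leave the tray flat under the mouth.

Things in the scene. Friction and masses are not known exactly. Their poses are not given: they have to be found in the camera images.
- stand: Fixed stand of the container: base plate 90 x 150 x 10 mm, from x = -42 to +48 mm, low end plates (45 mm high) at y = +-73 mm, cross rods. Origin on the table; x level, from the mouth end to the container's back (roughly away from the robot), y across, z up. The container slides on the rods along y by up to 20 mm either way, where it stops rigidly; springs (0.1 N per mm) recentre it.
- container: Clear flat container, 82 mm wide, 50 deep, body 100 long, 0.25 kg, open neck 26 mm long (inside 36 wide, 30 high, floor flush with the body's). Slopes 35 degrees down to the mouth, which looks to the stand's -x. Origin: middle of the mouth's lower lip, 58 mm above the table; x up the slope along the floor, y across, z square to the floor. Back top edge 168 mm above the table. Moves only across.
- tap_left (a point): Centre of the outer face of the round black rubber pad (36 mm across, 7 mm thick) on the container's side at the stand's +y, 118 mm above the table; the face looks to +y; moves with the container. Pushed slowly, the container carries the pins along; brisk knocks (0.2 m/s or so, 5 to 10 mm of movement) make it jump under them so that they slip off a shoulder and slide out.
- tap_right (a point): The same on the opposite side, facing the stand's -y. Knocks from either side work; one or several may be needed. More than 35 N is too hard (0.25 m/s is safe). The tall open carton of the place, with its flaps spread, stands behind on the robot's left, so the right side has more room unless the stand is well over to the right (y under about -0.13 m).
- catch_point (a point): Point on the table where the middle of the tray belongs: 26 mm in front of the lower lip of the mouth; fixed to the stand.
- pin_front: Plain dark steel pin, a cylinder 14 mm in diameter and 44 mm long, about 40 g; lies crosswise (its own y axis is its length) on the container's floor, bridging the entry of the neck, held by 4 mm at each end. Origin: its middle, 83 mm above the table at the start.
- pin_back: The second, equal pin, lying just behind the first one. Origin: its middle, 91 mm above the table at the start. A pin that lies in the tray has its origin about 10 mm above the table.
- tray: Loose grey catch tray, 100 (x) x 120 (y) x 26 mm, walls and floor 3 mm, about 0.25 kg, with a stub handle at the middle of its -x wall. Origin: centre of its underside; x points from the handle to the opposite wall. At the catch point, with its x along the stand's x (handle away from the stand), it clears the stand by 18 mm and the mouth by some 25 mm in height. Slides easily.
- tray_handle (a point): Middle of the top of the tray's stub handle, 78 mm from the tray's middle towards -x, 30 mm above the table. The handle is 16 mm wide (tray's y), 55 mm long and spans heights 6 to 30 mm.
- glue_can: Bystander: round tin, 69 mm across, 76 mm high; origin at the centre of its underside.
- gauge_block: Bystander: small steel gauge block with a round knob, 30 x 60 x 42 mm; origin at the centre of its underside.
- spare_cap: Bystander: black bottle cap, 37 mm across, 33 mm high; origin at the centre of its underside.
There are look-alikes about, which are no part of the job. What is shaped like the tray but orange is not meant.

How it is judged:
By the outcome, as a careful person would: the job done as asked, in the order asked, and still so for the second after the job is handed in, with the robot touching nothing.
It also fails if it takes over 54 s, if anything falls off the work surface, if the arm or the gripper's body presses on something with over 40 N, if the wrist force passes 120 N, or if a joint passes its speed limit or range.

## Working session

There is one attempt and no reset: what is moved stays moved. The work goes in short steps, Python scripts to look and compute and a tool call to move; the robot and the scene stay as the last step left them, time stands still between calls to the robot, and variables do not carry over. Pictures are saved under pics/ and viewed, about 8 in all and at most 12, crops included, and the job is handed in when it is done.

Besides the shell and the picture viewer there is one more tool, called after "Call:" by a JSON object that holds its "name" and its "arguments". jog_arm: Moves the arm, as the interface text tells. Its arguments: {"type":"object","properties":{"moves":{"type":"array","items":{"type":"object","properties":{"twist":{"type":"array","items":{"type":"number"}},"xyz":{"type":"array","items":{"type":"number"}},"grip":{"type":"number"}}}},"force":{"type":"number"}},"required":["moves"]}

```bash
mkdir -p pics
cat > h.py <<'E'
import numpy as np, cv2
from cell import arm
def ray(cam,u,v):
    p=arm.camera_params(cam);K=np.array(p["mtx"]);T=np.array(p["T"])
    d=T[:3,:3]@np.linalg.solve(K,[u,v,1.]);return T[:3,3],d
def at(cam,u,v,z):
    o,d=ray(cam,u,v);return o+d*(z-o[2])/d[2]
def proj(cam,P):
    p=arm.camera_params(cam);K=np.array(p["mtx"]);T=np.linalg.inv(np.array(p["T"]))
    q=K@(T[:3,:3]@np.array(P)+T[:3,3]);return q[:2]/q[2]
E
python3 - <<'E'
from h import *
for n in("scene","top"):
    i=arm.get_image(n);cv2.imwrite(f"pics/{n}0.png",i)
    p=arm.camera_params(n);print(n,np.round(p["mtx"],1).tolist(),np.round(p["T"],3).tolist())
print(arm.observe(),arm.tips_ahead)
a=[cv2.imread(f"pics/{n}0.png") for n in("scene","top")]
E
```

```text
scene [[477.7, 0.0, 277.2], [0.0, 477.7, 209.7], [0.0, 0.0, 1.0]] [[-0.751, -0.48, 0.453, -0.055], [-0.66, 0.55, -0.512, 0.721], [-0.003, -0.684, -0.73, 1.054], [0.0, 0.0, 0.0, 1.0]]
top [[488.2, 0.0, 281.6], [0.0, 488.2, 213.7], [0.0, 0.0, 1.0]] [[-0.021, -0.998, 0.059, 0.474], [-1.0, 0.02, -0.006, 0.032], [0.005, -0.059, -0.998, 1.508], [0.0, 0.0, 0.0, 1.0]]
{'clock': 0.1, 'joints': array([ 1.15239641,  0.43515697,  0.02495659,  1.57396953, -0.0115714 ,
        1.13402541, -0.07509046]), 'dq': array([-0.00026559, -0.002697  ,  0.00024118, -0.00078551,  0.00083187,
       -0.00059009,  0.00141217]), 'joint_efforts': array([ 2.00437629e-03, -6.69134688e+01,  9.87677090e-01, -3.15147185e+01,
       -6.05382049e-02,  3.74291965e-02,  2.36664960e-05]), 'position': array([ 0.19392799, -0.59369555,  0.23703513]), 'ee_rot': array([-3.10116857e+00, -4.93734186e-01,  5.76069481e-04]), 'force': array([-0.17505107,  1.09069356,  0.04658675]), 'ft_torque': array([ 0.0395734 , -0.01278122, -0.00391543]), 'width': 0.9993473700199978} 0.011
```

View pics/scene0.png

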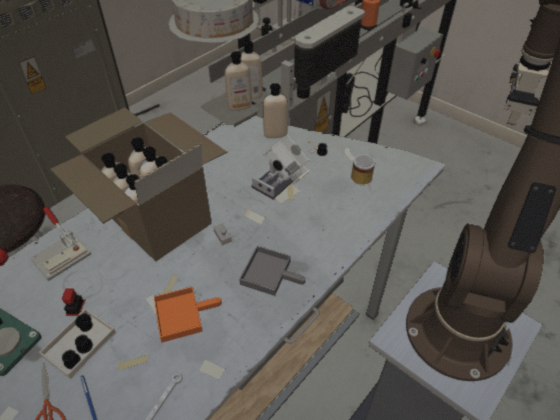

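View pics/top0.png

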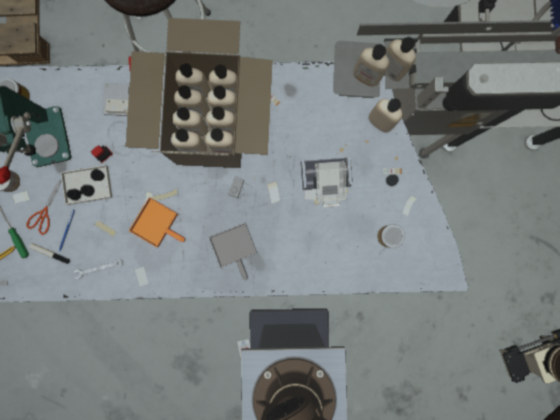

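The grey tray is at top (233,243), with its handle at (243,277). The orange look-alike at (155,222) is not meant. The stand and container are at top (327,182), the glue can at (391,236), the cap at (392,181) and the gauge block at (236,187). I'll enlarge both views to confirm.

Run:
```python
from h import *
a=cv2.imread("pics/top0.png")[130:290,200:420]
b=cv2.imread("pics/scene0.png")[125:305,200:400]
cv2.imwrite("pics/topc.png",cv2.resize(a,None,fx=3.6,fy=3.6,interpolation=cv2.INTER_CUBIC))
cv2.imwrite("pics/scc.png",cv2.resize(b,None,fx=3.3,fy=3.3,interpolation=cv2.INTER_CUBIC))
```

```text
(no output)
```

View pics/topc.png

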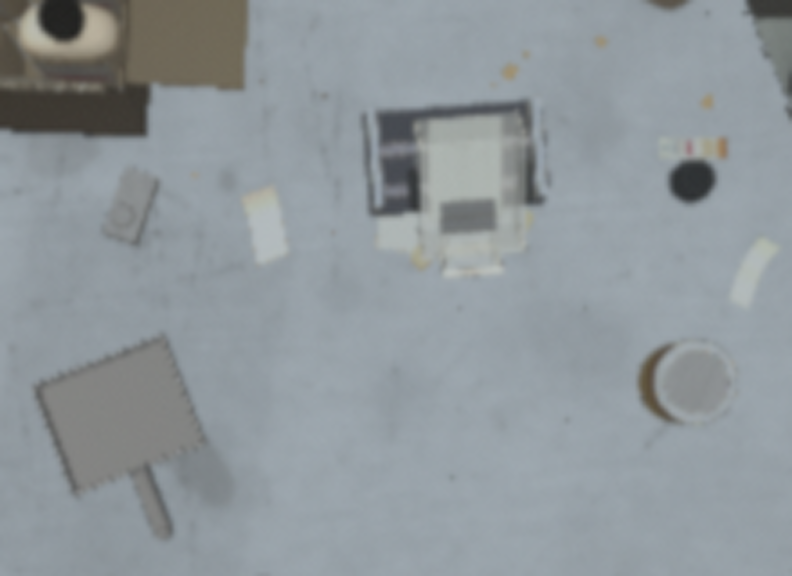

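View pics/scc.png

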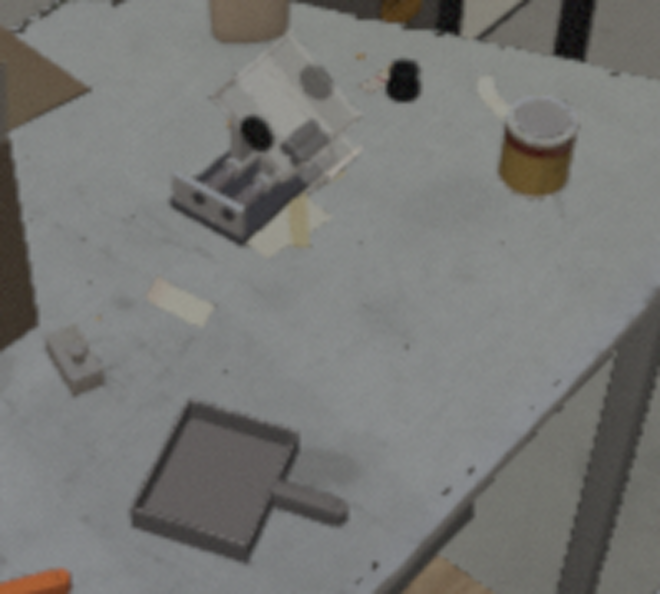

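The grey tray with the stub handle is confirmed (scene crop 220,480). The container's dark pads show at scene crop (256,133) and (317,82), and the pins at (305,142). Next I'll compute the poses.

Run:
```python
from h import *
t=lambda u,v,z:at("top",(u+.5)/3.6-.5+200,(v+.5)/3.6-.5+130,z)
s=lambda u,v,z:at("scene",(u+.5)/3.3-.5+200,(v+.5)/3.3-.5+125,z)
r=lambda x:np.round(np.array(x),3).tolist()
c=np.array([t(*p,.026) for p in[(38,385),(165,338),(206,440),(76,493)]])
print("tray",r(c.mean(0)),"len",r(np.linalg.norm(np.roll(c,-1,0)-c,axis=1)))
d=(c[0]+c[1]-c[2]-c[3])[:2];print("xaxis deg",np.degrees(np.arctan2(d[1],d[0])))
e=(c[0]+c[3]-c[1]-c[2])[:2];print("y deg",np.degrees(np.arctan2(e[1],e[0])))
print("handle tip",r(t(162,537,.03)))
c2=np.array([s(*p,.026) for p in[(132,514),(192,403),(299,437),(246,556)]]);print("tray scene",r(c2.mean(0)),r(c2))
print("stand top-plates",[r(t(*p,.045)) for p in[(366,113),(373,213),(533,100),(546,201)]])
print("stand scene bottom",r(s(173,205,0)),r(s(244,241,0)))
print("base back",r(t(378,110,.01)),r(t(530,100,.01)))
print("pin?",r(t(467,215,.087)),"pins scene",r(s(305,142,.09)))
print("padL",r(s(256,133,.118)),"padR inner",r(s(317,82,.118)))
print("lip",r(t(444,274,.06)),r(t(503,271,.06)))
for n,p,z in[("can",(695,381),.076),("cap",(692,181),.033),("gauge",(130,205),.03)]:print(n,r(t(*p,z)))
```

```text
tray [0.47, 0.171, 0.026] len [0.114, 0.093, 0.118, 0.096]
xaxis deg 19.758016568711334
y deg 110.08885016967945
handle tip [0.366, 0.139, 0.03]
tray scene [0.465, 0.18, 0.026] [[0.491, 0.252, 0.026], [0.531, 0.139, 0.026], [0.441, 0.108, 0.026], [0.398, 0.222, 0.026]]
stand top-plates [[0.718, -0.039, 0.045], [0.633, -0.043, 0.045], [0.726, -0.18, 0.045], [0.64, -0.188, 0.045]]
stand scene bottom [0.725, -0.041, 0.0] [0.641, -0.05, 0.0]
base back [0.726, -0.051, 0.01] [0.732, -0.182, 0.01]
pin? [0.625, -0.117, 0.087] pins scene [0.624, -0.116, 0.09]
padL [0.645, -0.072, 0.118] padR inner [0.649, -0.162, 0.118]
lip [0.58, -0.1, 0.06] [0.581, -0.149, 0.06]
can [0.487, -0.301, 0.076]
cap [0.656, -0.314, 0.033]
gauge [0.646, 0.161, 0.03]
```

```bash
cat >> h.py <<'E'
from scipy.spatial.transform import Rotation as R
def go(pos,yaw,tilt=0):
    "units from the present pose to TCP pos, tool x at yaw (deg), tool's top leaning to -y by tilt"
    s=arm.observe();A=R.from_rotvec(s["ee_rot"])
    B=R.from_euler("z",yaw,degrees=True)*R.from_euler("x",tilt,degrees=True)*R.from_euler("x",180,degrees=True)
    print("t",round(s["clock"],2),"at",np.round(s["position"],4),"F",np.round(s["force"],1),
      "xyz",np.round(A.inv().apply(np.array(pos)-s["position"])/.06,2).tolist(),
      "twist",np.round(np.degrees((A.inv()*B).as_rotvec())/10,2).tolist())
E
python3 - <<'E'
from h import *
go([.42,-.2,.237],20);go([.396,.146,.12],20)
E
```

```text
t 0.1 at [ 0.1939 -0.5937  0.237 ] F [-0.2  1.1  0. ] xyz [5.62, -5.07, 0.01] twist [-0.01, 0.0, -0.19]
t 0.1 at [ 0.1939 -0.5937  0.237 ] F [-0.2  1.1  0. ] xyz [7.03, -10.67, 1.96] twist [-0.01, 0.0, -0.19]
```

Call:
{"name": "jog_arm", "arguments": {"moves": [{"xyz": [5.6,-5.1,0],"twist": [0,0,-0.2],"grip": -0.3},{"xyz": [5.6,-5.1,0],"twist": [0,0,-0.2],"grip": -0.3},{"xyz": [5.6,-5.1,0],"twist": [0,0,-0.2],"grip": -0.3},{"xyz": [5.6,-5.1,0],"twist": [0,0,-0.2],"grip": -0.3},{"xyz": [5.6,-5.1,0],"twist": [0,0,-0.2],"grip": -0.3}]}}

```text
clock: 0.72
position: [0.349, -0.3204, 0.2377]
ee_rot: [3.093, 0.548, -0.0]
force: [1.3, -0.5, -0.9]
width: 0.647
```

Call:
{"name": "jog_arm", "arguments": {"moves": [{"xyz": [2.6,-2.4,0],"twist": [0,0,0],"grip": -0.3},{"xyz": [2.6,-2.4,0],"twist": [0,0,0],"grip": -0.3},{"xyz": [2.6,-2.4,0],"twist": [0,0,0],"grip": -0.3},{"xyz": [2.6,-2.4,0],"twist": [0,0,0],"grip": -0.3}]}}

```text
clock: 1.23
position: [0.4466, -0.1296, 0.2377]
ee_rot: [-3.091, -0.556, -0.001]
force: [-0.4, -1.3, -0.1]
width: 0.651
```

```bash
python3 -c "
from h import *
go([.396,.146,.12],20)"
```

```text
t 1.23 at [ 0.4466 -0.1296  0.2377] F [-0.4 -1.3 -0.1] xyz [0.81, -4.6, 1.97] twist [-0.0, -0.0, 0.04]
```

Call:
{"name": "jog_arm", "arguments": {"moves": [{"xyz": [0.8,-4.6,2],"twist": [0,0,0],"grip": -0.3},{"xyz": [0.8,-4.6,2],"twist": [0,0,0],"grip": -0.3},{"xyz": [0.8,-4.6,2],"twist": [0,0,0],"grip": -0.3},{"xyz": [0.8,-4.6,2],"twist": [0,0,0],"grip": -0.3},{"xyz": [0.8,-4.6,2],"twist": [0,0,0],"grip": -0.3}]}}

```text
clock: 1.85
position: [0.3949, 0.1439, 0.1169]
ee_rot: [-3.093, -0.548, 0.0]
force: [1.6, -0.5, 0.3]
width: 0.653
```

Call:
{"name": "jog_arm", "arguments": {"moves": [{"xyz": [0,0,0],"twist": [0,0,0],"grip": -0.3},{"xyz": [0,0,0],"twist": [0,0,0],"grip": -0.3}]}}

```text
clock: 2.1
position: [0.3956, 0.1417, 0.1176]
ee_rot: [3.093, 0.549, -0.001]
force: [0.7, -1.1, -0.3]
width: 0.649
```

```bash
python3 -c "
from h import *
go([.396,.146,.02],20)
i=arm.get_image('top')[200:300,190:300]
cv2.imwrite('pics/g1.png',cv2.resize(i,None,fx=5,fy=5,interpolation=cv2.INTER_CUBIC))"
```

```text
t 2.1 at [0.3956 0.1417 0.1176] F [ 0.7 -1.1 -0.3] xyz [0.03, -0.07, 1.63] twist [0.0, 0.01, 0.01]
```

View pics/g1.png

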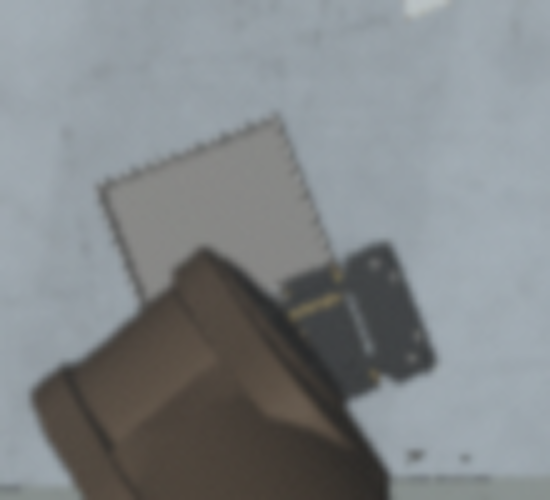

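The view is occluded by the arm, but the tray hasn't moved. I'll descend and close gently.

Call:
{"name": "jog_arm", "arguments": {"moves": [{"xyz": [0,-0.05,0.8],"grip": -0.3},{"xyz": [0,-0.05,1.3],"grip": -0.3},{"xyz": [0,-0.05,1.62],"grip": -0.3},{"xyz": [0,-0.05,1.62],"grip": -0.3}]}}

```text
invalid input at $.moves[0]: expected keys twist, xyz, grip
```

Call:
{"name": "jog_arm", "arguments": {"moves": [{"xyz": [0,0,0],"grip": 1},{"xyz": [0,0,0],"grip": 1},{"xyz": [0,0,0],"grip": 1},{"xyz": [0,0,0],"grip": 1},{"xyz": [0,0,0],"grip": 1}], "force": 10}}

```text
invalid input at $.moves[0]: expected keys twist, xyz, grip
```

```bash
python3 -c "
from h import *
print(arm.observe()['width'])
go([.488,-.125,.0203],3.5)
i=arm.get_image('scene')[200:300,200:340]
cv2.imwrite('pics/g2.png',cv2.resize(i,None,fx=5,fy=5,interpolation=cv2.INTER_CUBIC))"
```

```text
0.652443303406201
t 2.15 at [0.396  0.1411 0.1178] F [ 0.6 -0.4  0.4] xyz [-0.08, 4.69, 1.63] twist [0.0, 0.0, 1.65]
```

View pics/g2.png

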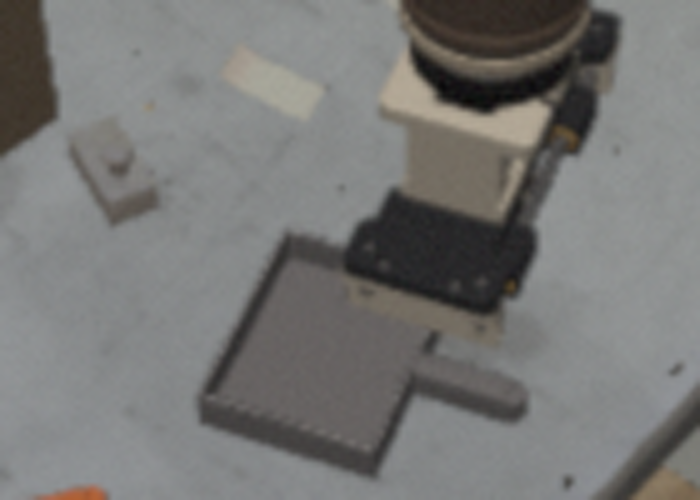

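Both calls were refused because every row needs a twist. The gripper is over the handle (handle at crop 470,385), so I'll repeat with twist included.

Call:
{"name": "jog_arm", "arguments": {"moves": [{"xyz": [0,-0.05,0.8],"twist": [0,0,0],"grip": -0.3},{"xyz": [0,-0.05,1.3],"twist": [0,0,0],"grip": -0.3},{"xyz": [0,-0.05,1.62],"twist": [0,0,0],"grip": -0.3},{"xyz": [0,-0.05,1.62],"twist": [0,0,0],"grip": -0.3}]}}

```text
clock: 2.7
position: [0.3945, 0.1435, 0.02]
ee_rot: [3.093, 0.544, -0.003]
force: [-0.4, -1.0, 0.2]
width: 0.649
```

Call:
{"name": "jog_arm", "arguments": {"moves": [{"xyz": [0,0,0],"twist": [0,0,0],"grip": 1},{"xyz": [0,0,0],"twist": [0,0,0],"grip": 1},{"xyz": [0,0,0],"twist": [0,0,0],"grip": 1},{"xyz": [0,0,0],"twist": [0,0,0],"grip": 1},{"xyz": [0,0,0],"twist": [0,0,0],"grip": 1}], "force": 10}}

```text
clock: 3.32
position: [0.3947, 0.1454, 0.0207]
ee_rot: [-3.093, -0.549, -0.001]
force: [-1.3, 0.6, 3.1]
width: 0.178
```

```bash
python3 -c "
from h import *
print(arm.observe()['width']*92)
go([.488,-.125,.0203],3.5)
i=arm.get_image('scene')[200:300,200:340]
cv2.imwrite('pics/g3.png',cv2.resize(i,None,fx=5,fy=5,interpolation=cv2.INTER_CUBIC))"
```

```text
16.41174210526894
t 3.33 at [0.3947 0.1454 0.0207] F [-1.3  0.6  3.1] xyz [-0.09, 4.77, 0.01] twist [-0.0, -0.0, 1.66]
```

View pics/g3.png

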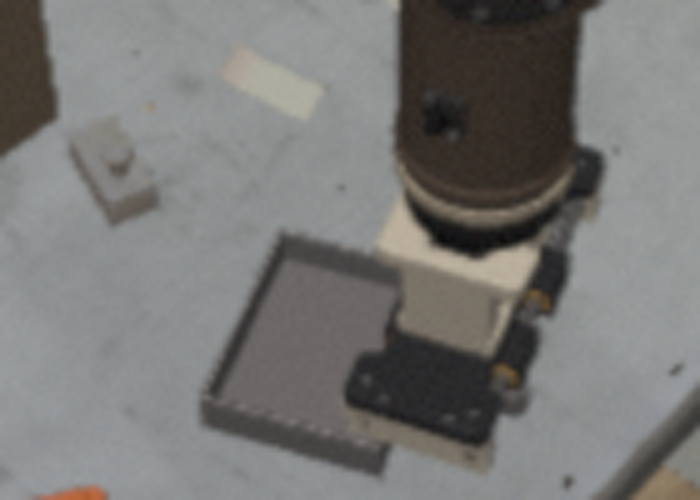

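The handle is gripped, with a 16.4 mm opening. Now I'll slide the tray.

Call:
{"name": "jog_arm", "arguments": {"moves": [{"xyz": [0,0.3,0],"twist": [0,0,0.1],"grip": 1},{"xyz": [0,0.8,0],"twist": [0,0,0.3],"grip": 1},{"xyz": [0,1.3,0],"twist": [0,0,0.5],"grip": 1},{"xyz": [-0.05,1.9,0],"twist": [0,0,0.7],"grip": 1},{"xyz": [-0.05,2.4,0],"twist": [0,0,0.9],"grip": 1}]}}

```text
clock: 4.0
position: [0.4416, 0.0086, 0.0207]
ee_rot: [-3.126, -0.304, -0.001]
force: [-1.1, 5.3, 4.4]
width: 0.176
```

```bash
python3 -c "
from h import *
go([.488,-.125,.0205],3.5)"
```

```text
t 4.0 at [0.4416 0.0086 0.0207] F [-1.1  5.3  4.4] xyz [0.33, 2.33, 0.0] twist [-0.01, -0.0, 0.76]
```

Call:
{"name": "jog_arm", "arguments": {"moves": [{"xyz": [0.07,0.5,0],"twist": [0,0,0.2],"grip": 1},{"xyz": [0.15,1.0,0],"twist": [0,0,0.4],"grip": 1},{"xyz": [0.22,1.5,0],"twist": [0,0,0.6],"grip": 1},{"xyz": [0.3,2.0,0],"twist": [0,0,0.7],"grip": 1},{"xyz": [0.33,2.28,0],"twist": [0,0,0.76],"grip": 1}]}}

```text
clock: 4.62
position: [0.4874, -0.1219, 0.0207]
ee_rot: [-3.139, -0.095, -0.0]
force: [-2.2, 6.9, 5.2]
width: 0.184
```

Call:
{"name": "jog_arm", "arguments": {"moves": [{"xyz": [0,0,0],"twist": [0,0,0],"grip": 1},{"xyz": [0,0,0],"twist": [0,0,0],"grip": 1}]}}

```text
clock: 4.88
position: [0.4874, -0.1223, 0.0207]
ee_rot: [3.14, 0.095, 0.001]
force: [0.6, -2.3, 2.9]
width: 0.174
```

```bash
python3 -c "
from h import *
go([.488,-.125,.0205],3.5)
i=arm.get_image('top')[130:290,230:400];j=arm.get_image('scene')[125:285,190:360]
f=lambda a:cv2.resize(a,(400*170//160,400),interpolation=cv2.INTER_CUBIC)
cv2.imwrite('pics/g4.png',np.hstack([f(i),f(j)])[:,:800])"
```

```text
t 4.88 at [ 0.4874 -0.1223  0.0207] F [ 0.6 -2.3  2.9] xyz [0.01, 0.04, 0.0] twist [0.0, -0.0, -0.0]
```

View pics/g4.png

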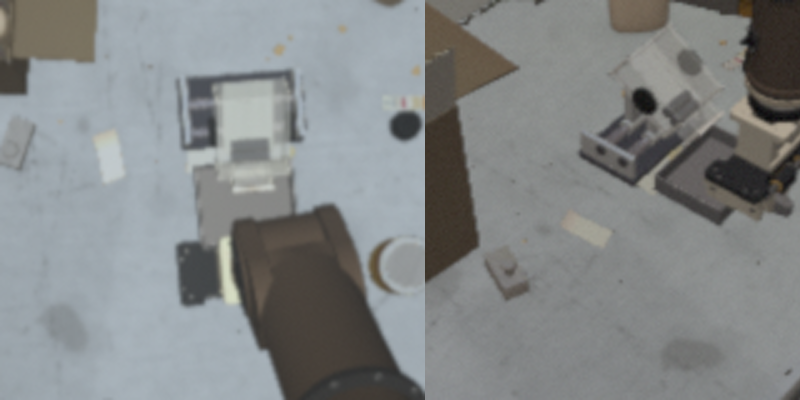

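The tray is under the mouth: its far edge is at top crop row 168, columns 195–294. I'll quantify that.

```bash
python3 -c "
from h import *
t=lambda u,v,z:np.round(at('top',(u+.5)/2.5-.5+230,(v+.5)/2.5-.5+130,z),4)
s=lambda u,v,z:np.round(at('scene',(u-425+.5)/2.5-.5+190,(v+.5)/2.5-.5+125,z),4)
print('far corners',t(195,168,.026),t(294,168,.026),'left edge near',t(200,241,.026))
print('base front left',t(184,148,.01),'plates',t(180,78,.045),t(184,148,.045),t(294,68,.045),t(303,139,.045))
print('scene: tray far-left outer corner',s(657,180,0),'near-left',s(720,222,0),'stand front-left',s(636,184,0),'back left',s(582,156,0))
"
```

```text
far corners [ 0.6102 -0.0572  0.026 ] [ 0.6077 -0.1779  0.026 ] left edge near [ 0.5211 -0.0611  0.026 ]
base front left [ 0.6367 -0.0452  0.01  ] plates [ 0.7179 -0.0405  0.045 ] [ 0.6329 -0.0434  0.045 ] [ 0.7274 -0.1787  0.045 ] [ 0.6409 -0.1871  0.045 ]
scene: tray far-left outer corner [ 0.6234 -0.0713  0.    ] near-left [ 0.5201 -0.0674  0.    ] stand front-left [ 0.6384 -0.0489  0.    ] back left [ 0.7229 -0.0411  0.    ]
```

The tray is within about 3 mm of the catch point, possibly slightly short. I'll nudge it 3 mm forward, release and raise.

Call:
{"name": "jog_arm", "arguments": {"moves": [{"xyz": [0.05,0,0],"twist": [0,0,0],"grip": 1},{"xyz": [0.05,0,0],"twist": [0,0,0],"grip": 1},{"xyz": [0.05,0,0],"twist": [0,0,0],"grip": -0.3},{"xyz": [0.05,0,0],"twist": [0,0,0],"grip": -0.3},{"xyz": [0.05,0,0],"twist": [0,0,0],"grip": -0.3}]}}

```text
clock: 5.6
position: [0.4901, -0.1211, 0.0204]
ee_rot: [-3.14, -0.097, -0.0]
force: [-0.5, -1.4, 1.1]
width: 0.452
```

Call:
{"name": "jog_arm", "arguments": {"moves": [{"xyz": [0,0,-0.3],"twist": [0,0,0],"grip": -0.3},{"xyz": [0,0,-1.2],"twist": [0,0,0],"grip": -0.3},{"xyz": [0,0,-2.2],"twist": [0,0,0],"grip": 1},{"xyz": [0,0,-3.2],"twist": [0,0,0],"grip": 1},{"xyz": [0,0,-4],"twist": [0,0,0],"grip": 1}]}}

```text
clock: 6.22
position: [0.4902, -0.1213, 0.2632]
ee_rot: [3.14, 0.096, 0.003]
force: [0.8, 0.1, -0.0]
width: 0.375
```

```bash
python3 -c "
from h import *
go([.649,-.26,.24],3.5,30)"
```

```text
t 6.22 at [ 0.4902 -0.1213  0.2632] F [ 0.8  0.1 -0. ] xyz [2.5, 2.47, 0.39] twist [3.0, -0.01, 0.0]
```

Call:
{"name": "jog_arm", "arguments": {"moves": [{"xyz": [0.3,0.9,0],"twist": [1,0,0],"grip": 1},{"xyz": [0.6,1.8,0],"twist": [2,0,0],"grip": 1},{"xyz": [1.2,2.5,0],"twist": [3,0,0],"grip": 1},{"xyz": [2,2.5,0.2],"twist": [3,0,0],"grip": 1},{"xyz": [2.5,2.5,0.4],"twist": [3,0,0],"grip": 1}]}}

```text
clock: 6.85
position: [0.6504, -0.2628, 0.2342]
ee_rot: [-2.615, -0.077, 0.022]
force: [0.6, 0.4, 0.9]
width: 0.005
```

Call:
{"name": "jog_arm", "arguments": {"moves": [{"xyz": [0,0,0],"twist": [0,0,0],"grip": 1},{"xyz": [0,0,0],"twist": [0,0,0],"grip": 1}]}}

```text
clock: 7.1
position: [0.6485, -0.2622, 0.2364]
ee_rot: [-2.617, -0.08, 0.022]
force: [-0.1, -1.0, -0.3]
width: 0.006
```

```bash
python3 -c "
from h import *
go([.649,-.23,.118],3.5,30)"
```

```text
t 7.1 at [ 0.6485 -0.2622  0.2364] F [-0.1 -1.  -0.3] xyz [0.04, 0.52, 1.98] twist [0.0, 0.0, -0.0]
```

Call:
{"name": "jog_arm", "arguments": {"moves": [{"xyz": [0.04,0.3,0.8],"twist": [0,0,0],"grip": 1},{"xyz": [0.04,0.5,1.6],"twist": [0,0,0],"grip": 1},{"xyz": [0.04,0.52,2],"twist": [0,0,0],"grip": 1},{"xyz": [0.04,0.52,2],"twist": [0,0,0],"grip": 1}]}}

```text
clock: 7.6
position: [0.6477, -0.2285, 0.1165]
ee_rot: [-2.616, -0.08, 0.025]
force: [0.7, -0.3, -0.0]
width: 0.006
```

```bash
python3 -c "
from h import *
go([.649,-.23,.118],3.5,30);go([.6485,-.178,.118],3.5,30)
i=arm.get_image('top')[130:250,270:400];j=arm.get_image('scene')[125:245,220:350]
f=lambda a:cv2.resize(a,(400,370),interpolation=cv2.INTER_CUBIC)
cv2.imwrite('pics/k0.png',np.hstack([f(i),f(j)]))"
```

```text
t 7.6 at [ 0.6477 -0.2285  0.1165] F [ 0.7 -0.3 -0. ] xyz [0.02, 0.01, -0.03] twist [-0.01, 0.01, -0.01]
t 7.6 at [ 0.6477 -0.2285  0.1165] F [ 0.7 -0.3 -0. ] xyz [0.06, -0.74, 0.4] twist [-0.01, 0.01, -0.01]
```

View pics/k0.png

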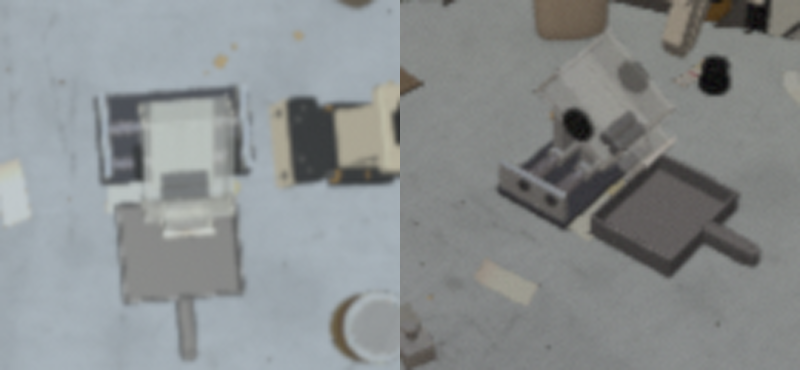

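The tray is empty and square in front of the stand, and the gripper is standing by on the right side (top crop 290,140). First knock:

Call:
{"name": "jog_arm", "arguments": {"moves": [{"xyz": [0,-0.07,0.04],"twist": [0,0,0],"grip": 1},{"xyz": [0,-0.41,0.24],"twist": [0,0,0],"grip": 1},{"xyz": [0,-0.76,0.44],"twist": [0,0,0],"grip": 1},{"xyz": [0,-0.3,0.17],"twist": [0,0,0],"grip": 1},{"xyz": [0,0,0],"twist": [0,0,0],"grip": 1}]}}

```text
clock: 8.32
position: [0.6498, -0.2306, 0.1185]
ee_rot: [-2.619, -0.08, 0.019]
force: [0.8, 0.3, -0.1]
width: 0.001
```

```bash
cat > k.py <<'E'
import sys
from h import *
go([.649,-.23,.118],3.5,30)
i=arm.get_image('top')[130:250,270:400];j=arm.get_image('scene')[125:245,220:350]
f=lambda a:cv2.resize(a,(400,370),interpolation=cv2.INTER_CUBIC)
cv2.imwrite(f'pics/{sys.argv[1]}.png',np.hstack([f(i),f(j)]))
ref=cv2.imread('pics/k0.png').astype(int);now=np.hstack([f(i),f(j)]).astype(int)
d=np.abs(ref-now).max(2)>35
for n,(a,b,c,e) in dict(topneck=(165,225,145,225),toptray=(235,300,120,240),scneck=(110,160,590,650),sctray=(165,260,600,735)).items():print(n,d[a:b,c:e].sum())
E
python3 k.py k1
```

```text
t 8.32 at [ 0.6498 -0.2306  0.1185] F [ 0.8  0.3 -0.1] xyz [-0.01, -0.01, 0.01] twist [0.01, -0.01, 0.0]
topneck 251
toptray 0
scneck 118
sctray 0
```

Call:
{"name": "jog_arm", "arguments": {"moves": [{"xyz": [0,-0.12,0.07],"twist": [0,0,0],"grip": 1},{"xyz": [0,-0.47,0.27],"twist": [0,0,0],"grip": 1},{"xyz": [0,-0.83,0.48],"twist": [0,0,0],"grip": 1},{"xyz": [0,-0.4,0.23],"twist": [0,0,0],"grip": 1},{"xyz": [0,0,0],"twist": [0,0,0],"grip": 1}]}}

```text
clock: 9.05
position: [0.6497, -0.2265, 0.1181]
ee_rot: [-2.616, -0.085, 0.021]
force: [0.3, 0.1, -0.1]
width: 0.005
```

```bash
python3 k.py k2
```

```text
t 9.05 at [ 0.6497 -0.2265  0.1181] F [ 0.3  0.1 -0.1] xyz [-0.02, 0.05, -0.03] twist [-0.01, 0.0, 0.02]
topneck 407
toptray 0
scneck 241
sctray 0
```

View pics/k2.png

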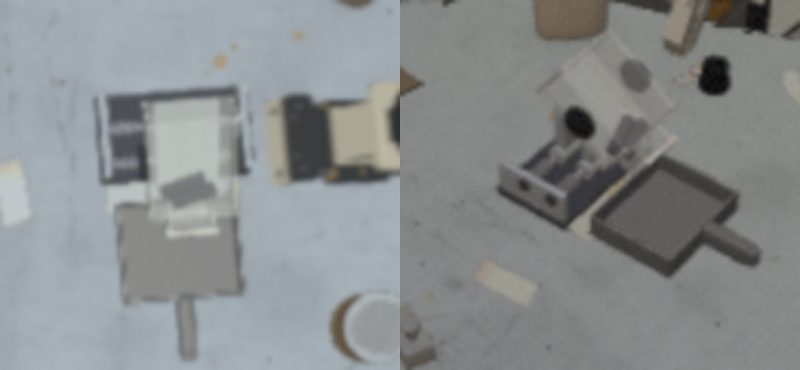

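Both pins have turned: the left ends slipped off the shoulder (top crop 165,195 against 212,182 at the right ends). I'll keep knocking.

Call:
{"name": "jog_arm", "arguments": {"moves": [{"xyz": [0,-0.14,0.08],"twist": [0,0,0],"grip": 1},{"xyz": [0,-0.5,0.29],"twist": [0,0,0],"grip": 1},{"xyz": [0,-0.86,0.5],"twist": [0,0,0],"grip": 1},{"xyz": [0,-0.4,0.23],"twist": [0,0,0],"grip": 1},{"xyz": [0,0,0],"twist": [0,0,0],"grip": 1}]}}

```text
clock: 9.78
position: [0.6497, -0.2257, 0.118]
ee_rot: [-2.615, -0.086, 0.022]
force: [-0.1, -0.3, 0.5]
width: 0.005
```

```bash
python3 k.py k3
```

```text
t 9.78 at [ 0.6497 -0.2257  0.118 ] F [-0.1 -0.3  0.5] xyz [-0.02, 0.06, -0.04] twist [-0.01, 0.01, 0.02]
topneck 587
toptray 8
scneck 333
sctray 0
```

Call:
{"name": "jog_arm", "arguments": {"moves": [{"xyz": [0,-0.14,0.08],"twist": [0,0,0],"grip": 1},{"xyz": [0,-0.5,0.29],"twist": [0,0,0],"grip": 1},{"xyz": [0,-0.86,0.5],"twist": [0,0,0],"grip": 1},{"xyz": [0,-0.4,0.23],"twist": [0,0,0],"grip": 1},{"xyz": [0,0,0],"twist": [0,0,0],"grip": 1}]}}

```text
clock: 10.5
position: [0.6496, -0.2253, 0.118]
ee_rot: [-2.615, -0.086, 0.022]
force: [-0.0, -0.9, -0.2]
width: 0.004
```

```bash
python3 k.py k4
```

```text
t 10.5 at [ 0.6496 -0.2253  0.118 ] F [-0.  -0.9 -0.2] xyz [-0.02, 0.07, -0.04] twist [-0.01, 0.01, 0.02]
topneck 801
toptray 8
scneck 438
sctray 0
```

Call:
{"name": "jog_arm", "arguments": {"moves": [{"xyz": [0,-0.14,0.08],"twist": [0,0,0],"grip": 1},{"xyz": [0,-0.5,0.29],"twist": [0,0,0],"grip": 1},{"xyz": [0,-0.86,0.5],"twist": [0,0,0],"grip": 1},{"xyz": [0,-0.4,0.23],"twist": [0,0,0],"grip": 1},{"xyz": [0,0,0],"twist": [0,0,0],"grip": 1}]}}

```text
clock: 11.22
position: [0.6497, -0.2252, 0.118]
ee_rot: [-2.615, -0.086, 0.022]
force: [1.0, -0.7, 0.4]
width: 0.002
```

```bash
python3 k.py k5
```

```text
t 11.22 at [ 0.6497 -0.2252  0.118 ] F [ 1.  -0.7  0.4] xyz [-0.02, 0.07, -0.04] twist [-0.01, 0.01, 0.02]
topneck 1298
toptray 1024
scneck 996
sctray 798
```

Call:
{"name": "jog_arm", "arguments": {"moves": [{"xyz": [0,-0.14,0.08],"twist": [0,0,0],"grip": 1},{"xyz": [0,-0.5,0.29],"twist": [0,0,0],"grip": 1},{"xyz": [0,-0.86,0.5],"twist": [0,0,0],"grip": 1},{"xyz": [0,-0.4,0.23],"twist": [0,0,0],"grip": 1},{"xyz": [0,0,0],"twist": [0,0,0],"grip": 1}]}}

```text
clock: 11.95
position: [0.6497, -0.2251, 0.118]
ee_rot: [-2.615, -0.086, 0.022]
force: [-0.7, -0.4, 0.1]
width: 0.007
```

```bash
python3 k.py k6
```

```text
t 11.95 at [ 0.6497 -0.2251  0.118 ] F [-0.7 -0.4  0.1] xyz [-0.02, 0.07, -0.04] twist [-0.01, 0.01, 0.03]
topneck 1308
toptray 987
scneck 980
sctray 807
```

View pics/k6.png

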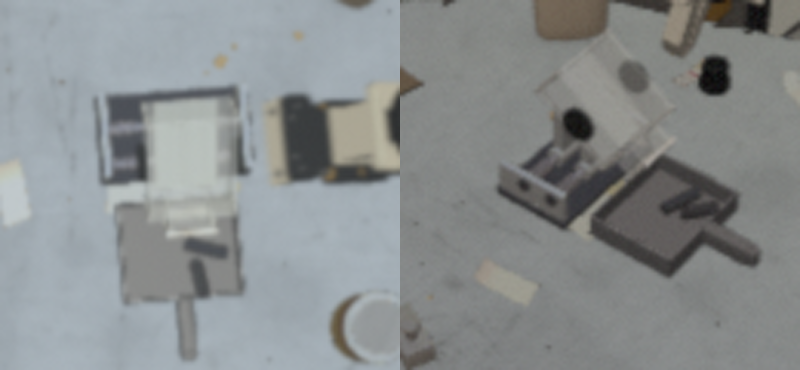

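Both pins lie in the tray (top crop 207,247 and 199,278), the neck is empty, and the bystanders are unmoved. I'll back off and check once more.

Call:
{"name": "jog_arm", "arguments": {"moves": [{"xyz": [0,0.3,-0.3],"twist": [0,0,0],"grip": 1},{"xyz": [0,0.5,-0.9],"twist": [0,0,0],"grip": 1},{"xyz": [0,0.5,-1.5],"twist": [0,0,0],"grip": 1},{"xyz": [0,0.5,-1.5],"twist": [0,0,0],"grip": 1},{"xyz": [0,0.5,-1.5],"twist": [0,0,0],"grip": 1}]}}

```text
clock: 12.68
position: [0.6539, -0.2967, 0.1798]
ee_rot: [-2.615, -0.083, 0.023]
force: [1.2, 0.2, -0.7]
width: 0.006
```

```bash
python3 k.py k7; python3 -c "
from h import *
a=cv2.imread('pics/k6.png').astype(int);b=cv2.imread('pics/k7.png').astype(int)
d=np.abs(a-b).max(2)>35;print('changed tray px',d[235:300,110:245].sum(),d[160:275,590:760].sum())
now=arm.get_image('top').astype(int);r=cv2.imread('pics/top0.png').astype(int);D=np.abs(now-r).max(2)>45
for n,(u,v) in dict(can=(391,236),cap=(392,181),gauge=(236,187),orange=(155,222)).items():print(n,D[v-16:v+16,u-16:u+16].sum())
print(arm.sign_off())"
```

```text
t 12.68 at [ 0.6539 -0.2967  0.1798] F [ 1.2  0.2 -0.7] xyz [-0.01, -0.45, 1.45] twist [-0.01, 0.01, 0.01]
topneck 1182
toptray 1066
scneck 971
sctray 821
changed tray px 0 0
can 0
cap 283
gauge 0
orange 0
the job is handed in; nothing more can be done
None
```

Both pins are in the grey tray, the tray is in place under the mouth, and I handed the job in at about 12.7 s of the 54 s allowed. I gripped the tray's handle, slid the tray to the catch point and let go. I then gave six brisk taps on the right-hand pad at about 0.2 m/s. The sixth was unnecessary, because the images suggest the pins had already dropped on the fifth.

**Last checks:**
- **Pins and tray:** the picture after the sixth tap showed both pins lying in the flat tray and the neck empty. Nothing in the tray changed between then and hand-in.
- **Tray position:** measured to within a few mm of the catch point. The two camera views disagreed by several mm, so I nudged it 3 mm forward.
- **Other things:** the glue can, gauge block and orange look-alike showed no change.
- **Cap check failed:** the image comparison flagged the spare cap (283 changed pixels). I take this to be the arm hanging over it, since the tool was well above the cap at about 0.18 m and the cap looked unmoved in the previous picture. I did not confirm it separately.
- **Knock force:** I did not measure the force at impact. I only kept the commanded speed below the stated safe 0.25 m/s.

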